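Tighten the paper dispenser's slotted screw

ROBOT

A 6-joint arm with a two-finger parallel gripper is mounted at the origin on the work surface. World frame = base frame: x ahead of the robot, y to its left, z up, the work surface at z = 0. Lengths are in mm, angles in rad, forces in N, time in s.
With the tool pointing down it reaches from about 225 to 725 mm from the base axis. Payload 3.1 kg.
Tool frame: the origin (TCP) lies midway between the tips of the shut fingers; the grasp point (between the pads) lies 19 mm behind it; z points along the fingers, y is the line along which they close (so a half turn about z gives the same grasp; the last joint's range is limited). The gripper opens to 85 mm and grips with 20 to 120 N. Pads are 22 mm wide; open, the fingers measure 114 mm over their backs; the gripper's body (76 mm by 85 mm) begins 54 mm behind the grasp point. The pads swing forward as they close: fully open they stand 13 mm farther back than shut.
Start: joints at [0.986, 0.048, 0.099, 1.622, 0, 1.443], TCP at [231.572, 471.16, 208.712] pointing down, gripper open.
Joint ranges: [-2.91, 2.91], [-0.99, 1.94], [-1.21, 1.42], [-2.12, 2.29], [-1.49, 1.47], [-3.14, 3.14]. Speed limits (rad/s): [2.79, 2.79, 3.14, 3.14, 3.14, 3.14].

INTERFACE

Orientations are given as a rotation vector (axis times angle).
In Python, from rig import reach, movel, goto_joints, grip, dwell, inverse_kinematics, get_obs, grab_frame, MotionError, job_done gives the robot as it stands. Calls block until the motion is done:
- reach(position, orientation): joint-space move of the TCP to a pose.
- movel(position, velocity=150, rotation=None): straight line of the TCP; rotation=None keeps the orientation; velocity is the mean speed in mm/s.
- goto_joints(angles): joint-space move.
- grip(opening, squeeze=None): opening from 0.0 (shut) to 1.0 (fully open); squeeze is the grip in N (None keeps the last); returns when the fingers have stopped.
- dwell(seconds).
- inverse_kinematics(position, orientation): joint angles nearest the present ones, or None.
- get_obs(): the state.
- grab_frame(name): name is "scene" or "side" or "wrist"; returns a dict with "image" (480x640x3 uint8, red, green, blue), "mtx" (3x3 intrinsics, pixels), "k1" (the pictures are not rectified: a ray, as slopes to the right and down, at radius r is drawn at 1 + k1 r^2 times it, then the intrinsics apply), "origin" and "rotation" of the camera in the world; the wrist camera has in their place "tool_from_camera" (4x4, takes a point from camera to tool coordinates, whose origin is the TCP and whose axes are the flange's). Camera axes: x right, y down, z forward; pixel columns grow to the right and rows downward; lengths in mm; the calibration is good to about 2 mm. A picture is of the moment at which its call begins: read the wrist's pose just before it. There is no depth.
A pose or a line that the arm cannot do raises MotionError and nothing moves.
- job_done(): hands the job in; it is judged then, once.
The state is a dict: "time": time; "q": joint angles; "joint_velocities": joint speeds; "joint_efforts": joint torques, N m; "position": TCP position; "tool_rot": TCP orientation; "force": force on the tool from outside, world axes, zero at the start; "wrist_torque": the same for the moment, N m; "finger_gap": opening from 0.0 (shut) to 1.0 (fully open); "gripper_force": force on a finger pad.
Only numpy, scipy, OpenCV 4.12 (cv2) and the standard library are available. Lean on these libraries where they do the work, as an engineer would, in place of code of your own. Each camera call takes 0.05 s, during which the arm holds its last target. There are 200 camera calls.

TASK

Take the screwdriver with the flat-sided handle from the tool block, seat its blade in the slotted screw at the front of the wrapping-paper dispenser and, keeping it pressed down, turn the screw clockwise until it stops. Then stand the screwdriver back in the hole it came from and let go of it. Leave the round-handled awl beside it alone.

Things in the scene. Friction and masses are not known exactly. Their poses are not given: they have to be found in the camera images.
- driver: Screwdriver, 150 mm, about 0.16 kg, upright, blade down in the block. Origin: blade tip's middle, 9 mm above the table; z up; x along the blade. Blade 17 (x) x 3 x 7 mm; sleeve 18 mm dia, z 7-37 mm; flange 46 mm dia, z 76-81, rests on the block; pale wooden flat-sided handle 34 (x) x 26 (y) mm, z 81-150: grip its 26 mm flats from above at z = 125 mm. 6 mm of room round the sleeve in the hole.
- awl: Awl with a round, pear-shaped pale wooden handle 32 mm thick, 138 mm long, flange 46 mm, its top 147 mm above the table (carry the driver over or round it); origin at its point, z up. It stands in the other hole of the same dark wooden block (80 x 180 x 85 mm high, two 30 mm through holes 90 mm apart). It may be in either hole. Not needed.
- screw_slot (a point): Middle of the floor of the slot in the 20 mm brass screw head; x along the slot, z up; 28 mm above the table. Slot 6.5 mm wide, 6 deep. The head sits in a steel collar (50 mm dia) at the front of the board: rim 28 mm above this point, 40 mm mouth narrowing over 10 mm to a 20.6 mm bore that guides the sleeve. The paper roll behind reaches 130 mm above the table. Ignore the hexagon bolt beside it.
- screw_turn (a joint): Turn of the screw, rad, growing clockwise seen from above. Starts at 0.05 to 0.4; stops, tight, at 1.5. At 0 the slot is parallel to the long side of the dispenser's board (240 x 340 mm). Stays where it is left; takes 0.1 N m. The blade has 0.2 rad of play in the slot each way: the screw lags the driver by that.
- screw_press (a joint): How far the sprung screw is pushed down, m: 0 when free, 0.005 at the bottom. The spring starts at 2.4 N and gives 10.4 N at the bottom; 3 mm (7 N) is a good push. It springs up when let go.
Not all that is in view belongs to the job. What is shaped like the driver but orange, purple or turquoise is not meant.

How it is judged:
By the outcome, as a careful person would: the job done as asked, in the order asked, and still so for the second after the job is handed in, with the robot touching nothing.
It also fails if it takes over 56 s, if anything falls off the work surface, if the arm or the gripper's body presses on something with over 40 N, if the wrist force passes 120 N, or if a joint passes its speed limit or range.

## Working session

There is one attempt and no reset: what is moved stays moved. The work goes in short steps, each a Python script; the robot and the scene stay as the last script left them, time stands still between calls to the robot, and variables do not carry over. Pictures are saved under pics/ and viewed, at most 10 in all, crops included, and the job is handed in when it is done.

```bash
ls; mkdir -p pics; python3 - <<'E'
from rig import *
import cv2,numpy as np,pickle
d={}
for n in("scene","side"):
    f=grab_frame(n);d[n]=f
    cv2.imwrite(f"pics/{n}0.png",f["image"][:,:,::-1])
    print(n,f["mtx"].tolist(),f["k1"],f["origin"],np.array(f["rotation"]).tolist())
pickle.dump(d,open("f0.pkl","wb"))
o=get_obs();print(o)
E
```

```text
pics
scene [[487.54389603731335, 0.0, 318.9985398143817], [0.0, 487.54389603731335, 238.10744949295926], [0.0, 0.0, 1.0]] -0.1150440892724509 [741.58695968 429.20352588 576.14701807] [-0.8427577133075335, -2.676618266635307, 0.9146214234019725]
side [[609.2835462347855, 0.0, 322.4224338747607], [0.0, 609.2835462347855, 232.9777830629675], [0.0, 0.0, 1.0]] -0.10037671800095725 [ 286.5102119  -469.77317463  516.36039169] [-2.2108373958689302, 0.4093117245048224, -0.222428433347133]
{'time': 0.1, 'q': array([9.86216452e-01, 4.86387457e-02, 9.77329191e-02, 1.62202479e+00,
       3.15255022e-05, 1.44300959e+00]), 'joint_velocities': array([-1.39136634e-03, -3.87210339e-03,  3.03950901e-03,  3.25732943e-04,
        5.48361717e-05, -3.43352849e-04]), 'joint_efforts': array([ 2.19666479e-03, -3.39850438e+01,  3.20936286e+01,  1.58369564e-02,
       -2.01285593e-04, -7.22483492e-06]), 'position': array([231.21565921, 470.65688649, 207.64320198]), 'tool_rot': array([-0.71113143, -3.05925245,  0.00312407]), 'force': array([-0.13962616,  0.25651605,  0.50314892]), 'wrist_torque': array([-0.00557837, -0.00523116, -0.01459166]), 'gripper_force': 0.0, 'finger_gap': 1.0001216648856994}
```

View pics/scene0.png

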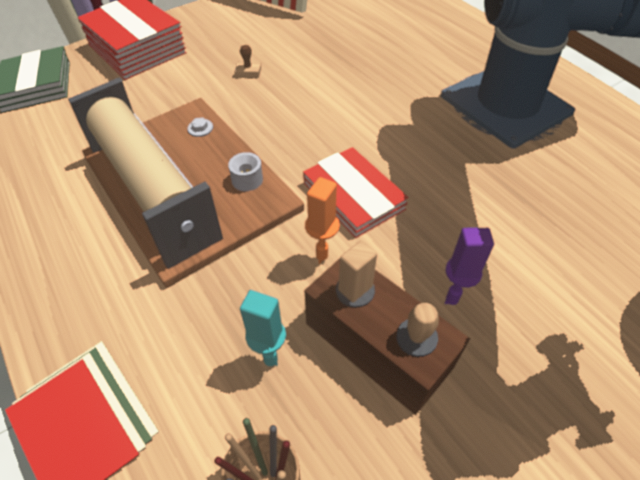

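View pics/side0.png

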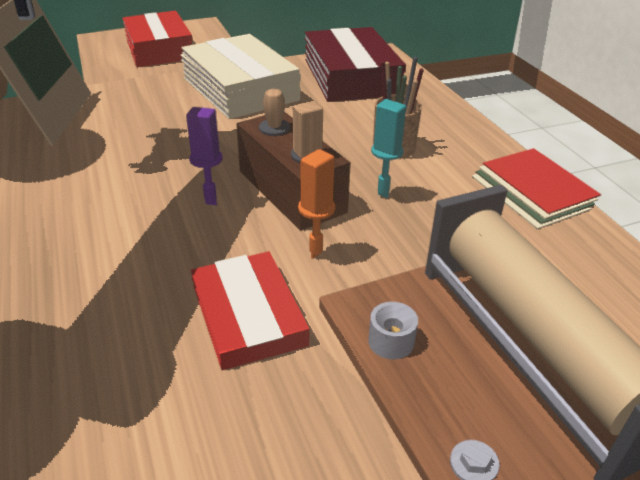

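The scene view shows the driver in the near-dispenser hole (handle top ~(358,256), flange ~(356,293)), the awl at (422,325), and the collar rim at ~(245,166). In the side view the driver top is ~(308,110) and the rim ~(394,321). The orange, purple and turquoise ones are decoys, and all three stand close to the block.

```bash
cat > h.py <<'E'
import numpy as np,cv2
from scipy.spatial.transform import Rotation as R
def cam(f,obs=None):
    if "origin" in f: return np.array(f["origin"]),R.from_rotvec(f["rotation"]).as_matrix() if np.size(f["rotation"])==3 else np.array(f["rotation"])
    T=np.array(f["tool_from_camera"]);Rt=R.from_rotvec(obs["tool_rot"]).as_matrix()
    return np.array(obs["position"])+Rt@T[:3,3],Rt@T[:3,:3]
def ray(f,uv,obs=None):
    o,Rm=cam(f,obs)
    n=cv2.undistortPoints(np.array([[uv]],float),np.array(f["mtx"]),np.array([f["k1"],0,0,0.]))[0,0]
    return o,Rm@np.array([n[0],n[1],1])
def onz(f,uv,z,obs=None):
    o,d=ray(f,uv,obs);return o+d*(z-o[2])/d[2]
def proj(f,P,obs=None):
    o,Rm=cam(f,obs);p=(np.atleast_2d(P)-o)@Rm
    return cv2.projectPoints(p,np.zeros(3),np.zeros(3),np.array(f["mtx"]),np.array([f["k1"],0,0,0.]))[0][:,0]
E
python3 - <<'E'
from h import *;import pickle
np.set_printoptions(precision=1,suppress=True)
d=pickle.load(open("f0.pkl","rb"));s,e=d["scene"],d["side"]
for n,f,uv,z in [("rim",s,(245,166),56),("rim",e,(394,321),56),("top",s,(358,256),159),("top",e,(308,109),159),("flange",s,(356,291),87),
 ("awltop",s,(424,312),147),("awltop",e,(274,95),147),("or",s,(322,255),0),("or",e,(316,254),0),("pur",s,(455,300),0),("pur",e,(211,202),0),("tur",s,(271,362),0),("tur",e,(384,195),0),
 ("blk",s,(306,292),85),("blk",s,(468,341),85),("blk",s,(420,390),85),("brd",s,(302,207),15),("brd",s,(200,100),15),("brd",s,(165,280),15),("ortop",s,(324,183),150),("ortop",e,(317,160),150),("tower",e,(500,193),110)]:
    print(n,onz(f,uv,z))
E
```

```text
rim [526.8 -80.9  56. ]
rim [523.3 -92.7  56. ]
top [538.9 207.2 159. ]
top [534.5 194.1 159. ]
flange [536.6 207.5  87. ]
awltop [521.  293.6 147. ]
awltop [513.5 272.  147. ]
or [503.4  91.1   0. ]
or [510.2  97.1   0. ]
pur [397.8 258.2   0. ]
pur [408.4 259.6   0. ]
tur [651.2 189.9   0. ]
tur [654.1 189.    0. ]
blk [584.6 173.9  85. ]
blk [473.6 330.2  85. ]
blk [554.5 340.9  85. ]
brd [482.7   8.4  15. ]
brd [ 491.3 -330.    15. ]
brd [711.8  10.4  15. ]
ortop [501.7  92.7 150. ]
ortop [505.9  87.4 150. ]
tower [709.4   5.1 110. ]
```

```bash
cat >> h.py <<'E'
def down(yaw):
    "tool z down, tool x at angle yaw in world"
    c,s=np.cos(yaw),np.sin(yaw)
    return R.from_matrix(np.array([[c,s,0],[s,-c,0],[0,0,-1.]])).as_rotvec()
E
python3 - <<'E'
from rig import *
from h import *;import pickle
np.set_printoptions(precision=3,suppress=True)
o=get_obs();M=R.from_rotvec(o["tool_rot"]).as_matrix();print(M)
for y in (0,1.57,3.14,-1.57):
    print(y,inverse_kinematics([537,202,320],down(y)),inverse_kinematics([525,-87,320],down(y)))
f=grab_frame("wrist");T=np.array(f["tool_from_camera"]);print(T)
y0=np.arctan2(M[1,0],M[0,0])
# put camera over driver then collar
w={}
for n,p,h in(("drv",(537,202),330),("col",(525,-87),280)):
    yaw=1.57*2
    Rt=R.from_rotvec(down(yaw)).as_matrix();off=(Rt@T[:3,3])
    P=[p[0]-off[0]*.6,p[1]-off[1]*.6,h]
    try: reach(P,down(yaw))
    except MotionError as e: print(n,P,e);continue
    dwell(.2);o=get_obs();f=grab_frame("wrist");w[n]=(f,o);cv2.imwrite(f"pics/w_{n}.png",f["image"][:,:,::-1]);print(n,o["position"],o["q"],o["time"],o["force"])
pickle.dump(w,open("w.pkl","wb"))
E
```

```text
[[-0.897  0.441 -0.001]
 [ 0.441  0.897 -0.002]
 [ 0.    -0.002 -1.   ]]
0 [ 0.243  0.248  0.549  1.872  0.    -2.899] [-0.29   0.13   0.413  1.854  0.     2.851]
1.57 [0.243 0.248 0.549 1.872 0.    1.815] [-0.29   0.13   0.413  1.854  0.     1.281]
3.14 [0.243 0.248 0.549 1.872 0.    0.245] [-0.29   0.13   0.413  1.854  0.    -0.289]
-1.57 [ 0.243  0.248  0.549  1.872  0.    -1.329] [-0.29   0.13   0.413  1.854  0.    -1.862]
[[   0.      -0.963   -0.269   68.422]
 [   1.       0.001   -0.      -0.376]
 [   0.      -0.269    0.963 -165.598]
 [   0.       0.       0.       1.   ]]
drv [577.523 203.091 329.984] [0.229 0.381 0.737 1.927 0.    0.229] 2.0167 [-0.947  0.34   0.042]
col [566.562 -85.475 280.384] [-0.267  0.21   0.422  1.782  0.    -0.268] 3.3917 [-0.124  0.294 -0.533]
```

View pics/w_drv.png

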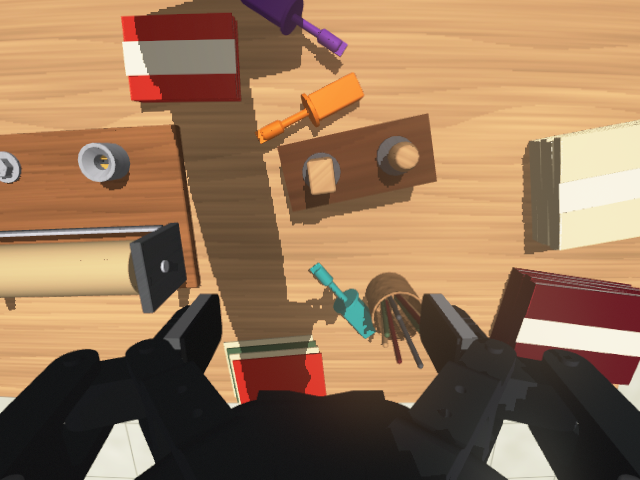

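View pics/w_col.png

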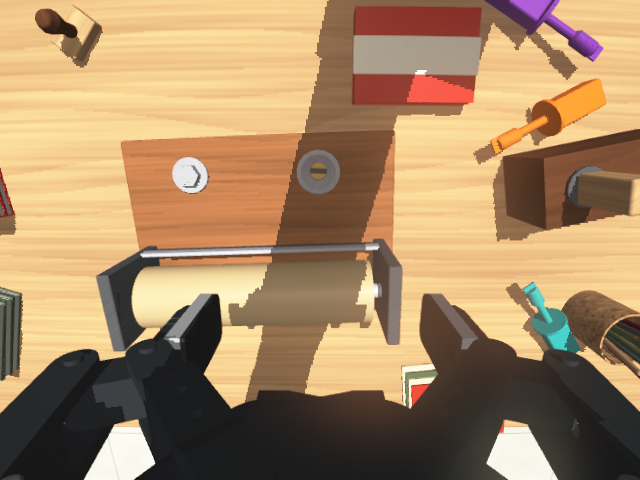

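The wrist view over the block shows the driver's handle top at ~(321,176) and the awl at (405,155). The second shows the slotted head at (319,171), with the slot nearly horizontal. The coloured decoys look as if they are lying down, so I'll check that, and enlarge the crops to measure.

```bash
python3 - <<'E'
from rig import *
from h import *;import pickle
np.set_printoptions(precision=1,suppress=True)
w=pickle.load(open("w.pkl","rb"));f,o=w["drv"]
print(proj(f,[[506,94,0],[506,94,150],[537,202,87],[537,202,159],[517,283,147]],o))
g,p=w["col"]
print(onz(f,(262,138),10,o),onz(f,(350,90),20,o), onz(f,(340,48),10,o),onz(f,(285,15),20,o),onz(f,(315,268),10,o),onz(f,(365,325),20,o))
s=grab_frame("scene")["image"][:,:,::-1]
a=cv2.resize(f["image"][125:225,265:445,::-1],None,fx=4.4,fy=4.4,interpolation=3)[:, :790]
b=cv2.resize(g["image"][140:205,285:355,::-1],None,fx=6,fy=6,interpolation=3)
c=np.zeros((600,800,3),np.uint8)
a=cv2.resize(f["image"][140:220,275:435,::-1],(400,200),interpolation=3)
a2=cv2.resize(f["image"][145:215,285:355,::-1],(390,390),interpolation=3)
c[:200,:400]=a;c[200:590,:390]=a2;c[200:562,400:790]=cv2.resize(b,(390,362));c[:200,420:800]=cv2.resize(s,(380,285))[50:250]
cv2.imwrite("pics/c1.png",c)
E
```

```text
[[244.  145.7]
 [211.  144.9]
 [319.6 171.9]
 [319.5 176.9]
 [399.7 156.1]]
[495.8 121.8  10. ] [435.2 241.8  20. ] [382.  228.5  10. ] [346.3 158.3  20. ] [687.3 194.7  10. ] [779.6 273.7  20. ]
```

View pics/c1.png

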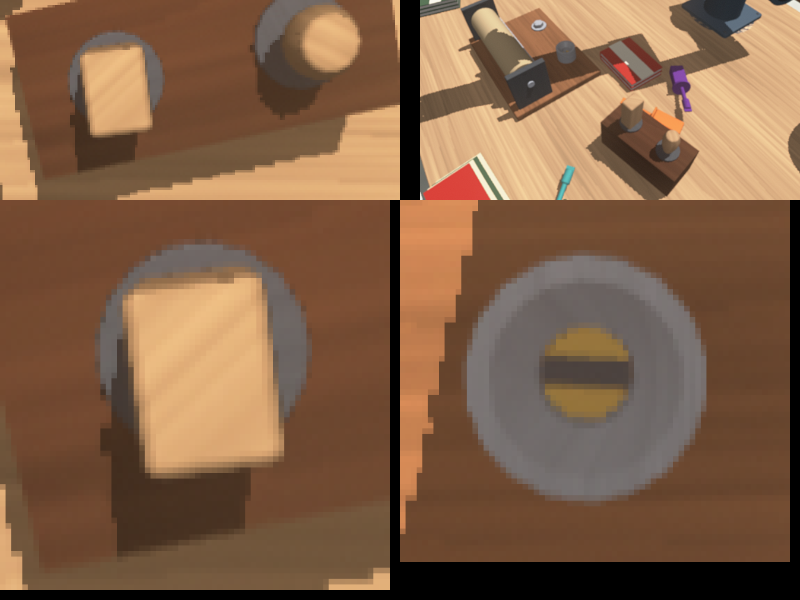

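The crop shows the handle-top corners, the flange centre at ~(321.4,171.6), the rim centre at ~(318.4,171.8) and the slot from (310.3,171) to (326.6,171.2). The decoys have toppled, so they're low and can be ignored.

```bash
python3 - <<'E'
from h import *;import pickle
np.set_printoptions(precision=2,suppress=True)
w=pickle.load(open("w.pkl","rb"));f,o=w["drv"];g,p=w["col"]
c=np.array([onz(f,u,159,o) for u in [(307.3,162.1),(332.2,158.6),(335.6,191.1),(311.6,194.2)]])
print(c,c.mean(0));e=[c[1]-c[0],c[2]-c[1],c[2]-c[3],c[3]-c[0]]
for v in e: print(np.linalg.norm(v),np.degrees(np.arctan2(v[1],v[0])))
print("flange",onz(f,(321.4,171.6),90,o))
print("rim",onz(g,(318.4,171.8),56,p),"screw",onz(g,((584-400)/5.571+285,(374-200)/5.571+140),34,p))
a,b=onz(g,(310.3,171.05),34,p),onz(g,(326.6,171.2),34,p);print("slot",b-a)
a,b=onz(g,(122,141),15,p),onz(g,(395,131),15,p);print("board",b-a)
# finer slot axis: dark pixels within head
im=g["image"][155:190,300:340].astype(float);sat=im[:,:,0]-im[:,:,2]
yy,xx=np.mgrid[155:190,300:340]
m=sat>60
cx,cy=xx[m].mean(),yy[m].mean();print(m.sum(),cx,cy,"head",onz(g,(cx,cy),34,p))
d=(np.hypot(xx-cx,yy-cy)<7.)&(sat<45)
wt=(60-sat)*d
q=np.c_[xx[d]-xx[d].mean(),yy[d]-yy[d].mean()];ww=(60-sat)[d]
ev,E=np.linalg.eigh((q*ww[:,None]).T@q);v=E[:,1];print(d.sum(),ev)
a,b=onz(g,(cx-8*v[0],cy-8*v[1]),34,p),onz(g,(cx+8*v[0],cy+8*v[1]),34,p);print("slot2",b-a,np.degrees(np.arctan2(*(b-a)[1::-1])))
hh=g["image"]
E
```

```text
[[522.66 190.09 159.  ]
 [519.31 214.41 159.  ]
 [550.98 218.1  159.  ]
 [554.09 194.1  159.  ]] [536.76 204.18 159.  ]
24.547390342820233 97.84463758544047
31.885420749986846 6.647719550822119
24.200301911675645 97.39002214596499
31.688045059410396 7.269297057474995
flange [536.49 204.1   90.  ]
rim [524.89 -87.97  56.  ] screw [525.75 -88.54  34.  ]
slot [ 0.16 19.64  0.  ]
board [-10.68 339.61   0.  ]
124 316.43548387096774 171.19354838709677 head [525.7  -90.46  34.  ]
70 [ 6225.75 47366.78]
slot2 [ -0.22 -19.27   0.  ] -90.65025634734451
```

```bash
python3 - <<'E'
from rig import *
from h import *
np.set_printoptions(precision=2,suppress=True)
yaw=np.radians(187.2);x,y=536.6,204.1
grip(0.65,70)
reach([x,y,230],down(yaw))
movel([x,y,116],120);dwell(.2)
o=get_obs();print(o["position"],o["force"],o["q"],o["time"])
grip(0.0,70);dwell(.2)
o=get_obs();print(o["position"],o["force"],o["wrist_torque"],o["finger_gap"],o["gripper_force"],o["tool_rot"])
movel([x,y,136],60)
o=get_obs();print(o["position"],o["force"],o["wrist_torque"],o["time"])
movel([x,y,240],120);dwell(.2)
o=get_obs();print(o["position"],o["force"],o["wrist_torque"],o["finger_gap"],o["time"])
for n in("wrist","side"):
    f=grab_frame(n);cv2.imwrite(f"pics/l_{n}.png",f["image"][:,:,::-1])
import pickle;pickle.dump((f,o),open("l.pkl","wb"))
E
python3 -c "
import cv2,numpy as np
a=cv2.imread('pics/l_wrist.png');b=cv2.imread('pics/l_side.png')
cv2.imwrite('pics/l.png',np.hstack([a[100:480,120:520],b[0:380,200:600]]))"
```

```text
[537.3  204.28 117.08] [ 0.22  0.43 -0.75] [ 0.25  0.17  0.05  1.45 -0.    0.12] 6.3417
[537.   204.05 116.55] [ 0.4  -1.35  3.7 ] [-0.17 -0.01  0.02] 0.28579047166208593 70.0756824016571 [-0.2   3.13 -0.  ]
[536.84 204.24 136.33] [-0.12  0.2  -2.57] [-0.06  0.02 -0.02] 7.4
[536.08 203.97 238.87] [ 0.03  0.15 -2.53] [-0.02 -0.07 -0.04] 0.2882318579618121 8.6167
```

View pics/l.png

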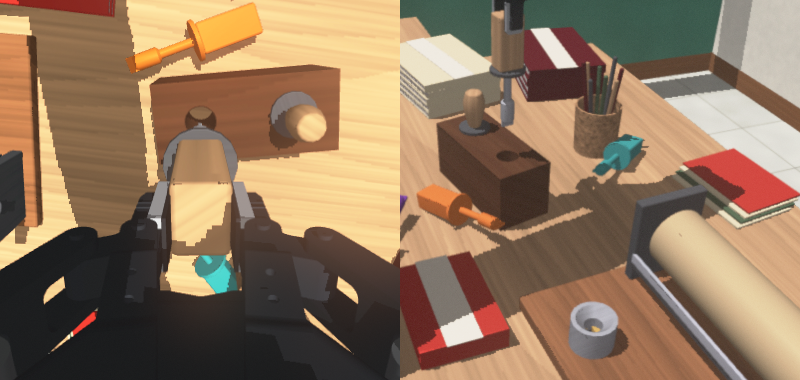

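The driver is held straight, the hole it left is empty, and the awl hasn't moved. Now over to the screw.

```bash
python3 - <<'E'
from rig import *
from h import *
np.set_printoptions(precision=2,suppress=True)
x,y=525.3,-88.3
yaw=np.radians(269.7)
reach([x,y,240],down(yaw))
movel([x,y,172],120);dwell(.2)
o=get_obs();print(o["position"],o["force"],o["q"],o["time"]);b=o["force"]
for z in (160,152,146,142,139,137,135,133.5):
    movel([x,y,z],40);dwell(.1);o=get_obs();d=o["force"]-b
    print(z,o["position"],d,o["wrist_torque"],o["time"])
    if d[2]>9 or np.hypot(*d[:2])>15: break
f=grab_frame("side");cv2.imwrite("pics/s.png",cv2.resize(f["image"][200:400,280:500,::-1],None,fx=2.5,fy=2.5))
E
```

```text
[526.14 -88.53 173.38] [-0.6   0.47 -1.38] [-0.29  0.06  0.04  1.55 -0.   -1.86] 11.3583
160 [525.26 -88.29 159.94] [ 0.24 -0.66 -0.85] [ 0.   -0.03 -0.03] 11.9083
152 [525.22 -88.27 151.91] [ 0.5  -0.25 -0.48] [-0.04  0.01 -0.03] 12.3583
146 [525.23 -88.28 145.9 ] [ 0.39 -1.21 -1.04] [ 0.03 -0.01  0.04] 12.7583
142 [525.22 -88.28 141.88] [-0.19 -0.37 -0.63] [-0.   -0.05 -0.04] 13.1083
139 [525.25 -88.27 138.93] [ 1.05 -0.56 -0.02] [-0.    0.02 -0.  ] 13.4583
137 [525.28 -88.31 136.96] [-0.19 -0.63 -0.68] [ 0.   -0.    0.04] 13.8083
135 [525.64 -88.39 135.43] [ 1.41 -0.21  1.85] [-0.04 -0.08 -0.03] 14.1583
133.5 [525.63 -88.42 134.03] [ 0.52 -0.07  3.14] [-0.06 -0.04  0.05] 14.5083
```

```bash
python3 - <<'E'
from rig import *
from h import *
np.set_printoptions(precision=2,suppress=True)
x,y=525.4,-88.3;z=131.6
movel([x,y,z],30);dwell(.2)
o=get_obs();print(o["position"],o["force"],o["wrist_torque"],o["time"])
for a in list(np.arange(255,180,-15))+list(np.arange(182,164,-3)):
    movel([x,y,z],30,down(np.radians(a)));dwell(.08)
    t=[];
    for _ in range(4): dwell(.02);o=get_obs();t.append(o["wrist_torque"][2])
    M=R.from_rotvec(o["tool_rot"]).as_matrix()
    print(a,np.degrees(np.arctan2(M[1,0],M[0,0]))%360,o["position"],o["force"],np.mean(t),o["time"])
    if abs(np.mean(t))>.45: break
E
```

```text
[525.71 -88.42 132.08] [-0.87  0.02  4.71] [-0.04  0.02  0.03] 15.0083
255 255.00644273669394 [525.23 -88.09 131.82] [0.02 0.62 5.36] 0.008297470928986932 15.5667
240 240.02310386735473 [525.12 -87.89 131.78] [-0.38  0.5   5.89] 0.06286209688092481 16.125
225 225.02694024460843 [525.29 -87.79 131.82] [-1.08  1.71  5.98] 0.04541076946354067 16.6833
210 210.03052175687358 [525.41 -87.73 131.86] [-0.34  1.34  5.59] 0.08791059955143804 17.2417
195 195.0264759129448 [525.6  -87.78 131.9 ] [0.64 1.61 5.16] 0.07836611778264987 17.8
182 182.02994701783243 [525.73 -87.76 131.94] [0.19 2.16 5.24] 0.06929705368836486 18.325
179 179.03293121357427 [525.81 -87.79 132.  ] [0.51 0.26 5.98] 0.0815757162022362 18.725
176 176.0323733705484 [525.82 -87.81 132.  ] [-0.04  1.47  5.06] 0.07319258027842443 19.125
173 173.03355878830533 [525.87 -87.8  132.  ] [0.49 1.06 4.75] 0.07068345106721273 19.525
170 170.03563994312742 [525.91 -87.8  132.03] [-0.08  0.65  5.64] 0.06016982108163686 19.925
167 167.05586718620862 [525.94 -87.81 132.03] [ 0.16 -0.09  5.47] 0.18618175346127064 20.325
```

```bash
python3 - <<'E'
from rig import *
from h import *
np.set_printoptions(precision=2,suppress=True)
x,y=525.4,-88.3;z=131.6
for a in np.arange(165.5,150,-1.5):
    movel([x,y,z],30,down(np.radians(a)));dwell(.1)
    t=[]
    for _ in range(5): dwell(.02);o=get_obs();t.append(o["wrist_torque"][2])
    M=R.from_rotvec(o["tool_rot"]).as_matrix()
    print(a,np.degrees(np.arctan2(M[1,0],M[0,0]))%360,o["position"],o["force"],np.mean(t),o["time"])
    if abs(np.mean(t))>.45: break
E
```

```text
165.5 165.5647374990548 [526.02 -87.8  132.02] [0.47 1.34 5.02] 0.2272222427411447 20.7583
164.0 164.08224469305745 [526.06 -87.77 132.06] [0.06 1.01 5.71] 0.33255888947682405 21.1917
162.5 162.59623871385804 [526.11 -87.78 132.06] [0.5  1.27 5.29] 0.3605833804563217 21.625
161.0 161.11287667459155 [526.12 -87.76 132.08] [0.56 1.36 4.58] 0.4351566571802084 22.0583
159.5 159.63134842322532 [526.1  -87.74 132.04] [0.87 1.51 4.6 ] 0.5213757275007285 22.4917
```

Torque rises steadily to 0.52 N m, so the screw is against its stop. I'll unload it, lift out, and check the slot.

```bash
python3 - <<'E'
from rig import *
from h import *
import pickle
np.set_printoptions(precision=2,suppress=True)
x,y=525.6,-88.0;a=np.radians(168)
movel([x,y,131.6],30,down(a));dwell(.1);o=get_obs();print(o["force"],o["wrist_torque"])
movel([x,y,175],60);movel([x,y,240],150);dwell(.2)
o=get_obs();f=grab_frame("side");g=grab_frame("wrist");s=grab_frame("scene")
print(o["position"],o["force"],o["finger_gap"],o["time"])
pickle.dump((f,g,s,o),open("a.pkl","wb"))
c=np.zeros((600,800,3),np.uint8)
c[:380,:400]=g["image"][100:480,120:520,::-1]
u=proj(f,[525,-88,56])[0].astype(int);print(u)
c[:300,400:800]=cv2.resize(f["image"][u[1]-30:u[1]+30,u[0]-40:u[0]+40,::-1],(400,300),interpolation=3)
v=proj(s,[525,-88,56])[0].astype(int)
c[300:600,400:800]=cv2.resize(f["image"][60:360,220:620,::-1],(400,300))
c[380:580,:400]=cv2.resize(s["image"][v[1]-110:v[1]+50,v[0]-160:v[0]+160,::-1],(400,200))
cv2.imwrite("pics/a.png",c)
E
```

```text
[ 0.31 -0.19  5.95] [ 0.12 -0.09  0.15]
[524.79 -87.76 238.24] [-0.58  0.28 -2.39] 0.28282177681100973 24.55
[393 317]
```

View pics/a.png

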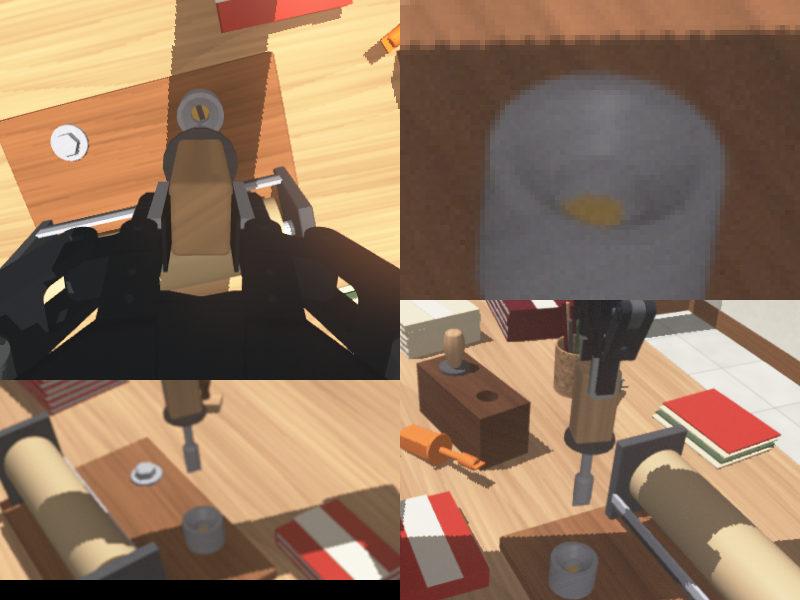

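The side view shows the driver still straight, and in the wrist view the slot at ~(320,213) is now near vertical. I'll measure its angle from the stored frame.

```bash
python3 - <<'E'
from h import *
import pickle
f,g,s,o=pickle.load(open("a.pkl","rb"))
r0,c0=195,302
im=g["image"][r0:232,c0:340].astype(float);sat=im[:,:,0]-im[:,:,2]
yy,xx=np.mgrid[r0:232,c0:340]
# resample head plane z=34 on metric grid
c=onz(g,(320,213),34,o);n=61
gx,gy=np.meshgrid(np.linspace(-15,15,n),np.linspace(-15,15,n))
P=np.c_[c[0]+gx.ravel(),c[1]+gy.ravel(),np.full(n*n,34.)]
uv=proj(g,P,o).astype(np.float32).reshape(n,n,2)
top=cv2.remap(g["image"],uv[...,0],uv[...,1],cv2.INTER_CUBIC).astype(float)
S=top[:,:,0]-top[:,:,2];m=(S>45).astype(np.uint8)
(ex,ey),rr=cv2.minEnclosingCircle(cv2.findNonZero(m));X=gx+15-ex/2;Y=gy+15-ey/2
best=[]
for a in range(-90,90,2):
    t=np.radians(a);u=X*np.cos(t)+Y*np.sin(t);v=-X*np.sin(t)+Y*np.cos(t)
    best.append((S[(abs(u)<8)&(abs(v)<2.5)].mean(),a))
print(c,m.sum(),rr/2,sorted(best)[:5])
# board long edge angle in this image, far edge
print(np.degrees(np.arctan2(*(onz(g,(272+120,52+100),15,o)-onz(g,(120,122+100),15,o))[1::-1])))
E
```

```text
[526.09026906 -88.73722715  34.        ] 684 10.01028060913086 [(np.float64(12.968652037617554), 6), (np.float64(13.04375), 4), (np.float64(13.072100313479623), 8), (np.float64(13.63551401869159), 10), (np.float64(13.828125), 2)]
92.0406184274677
```

The slot is at 6° and the board edge at 92°, so it has turned 1.50 rad and is at its stop. Now to put the driver back.

```bash
python3 - <<'E'
from rig import *
from h import *
np.set_printoptions(precision=2,suppress=True)
yaw=np.radians(187.2);x,y=536.8,204.1
reach([x,y,245],down(yaw));dwell(.2)
b=get_obs()["force"]
for z in (205,185,150,125,119,117.5,116.3,115.3):
    movel([x,y,z],70 if z>120 else 25);dwell(.1);o=get_obs();d=o["force"]-b
    print(z,o["position"],d,o["time"])
    if d[2]>4 or np.hypot(*d[:2])>10: break
f=grab_frame("side");cv2.imwrite("pics/r.png",f["image"][40:340,120:520,::-1])
E
```

```text
205 [537.22 204.23 205.82] [ 0.25 -0.29 -1.03] 26.85
185 [536.74 204.11 184.96] [-1.09 -0.36 -0.44] 27.3833
150 [537.15 204.2  150.55] [-0.72  0.84  1.08] 28.1333
125 [536.91 204.1  125.17] [0.86 0.36 1.2 ] 28.7417
119 [536.81 204.11 119.04] [0.59 0.64 0.69] 29.2333
117.5 [536.78 204.11 117.51] [ 0.05 -0.    0.15] 29.5833
116.3 [537.08 204.13 116.57] [ 1.14 -0.78  1.66] 29.9333
115.3 [537.23 204.13 116.54] [-0.82 -0.66  7.88] 30.2833
```

Seated at the original height, with the flange in contact. Releasing and retreating.

```bash
python3 - <<'E'
from rig import *
from h import *
np.set_printoptions(precision=2,suppress=True)
x,y=536.8,204.1
movel([x,y,116.3],25)
grip(0.65);dwell(.3)
movel([x,y,235],120);dwell(.4)
reach([470,150,320],down(np.radians(187.2)));dwell(.3)
o=get_obs();print(o["position"],o["force"],o["time"])
f=grab_frame("side");s=grab_frame("scene")
cv2.imwrite("pics/e.png",np.hstack([f["image"][40:340,200:600,::-1],s["image"][150:450,200:600,::-1]]))
E
```

```text
[469.92 150.32 317.98] [-0.29  0.22  0.01] 33.675
```

View pics/e.png

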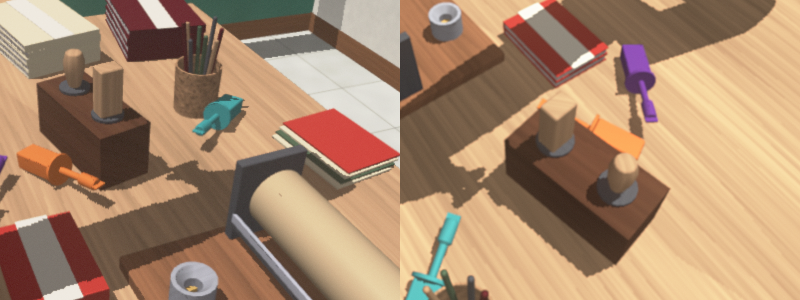

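The driver stands upright in its hole with its flange on the block, the awl is unmoved, and the gripper is clear.

```bash
python3 -c "
from rig import *
print(job_done())"
```

```text
the job is handed in; nothing more can be done
None
```

The screw is turned clockwise to its stop (about 1.50 rad measured from the image), the screwdriver is back in its own hole and released, the awl wasn't touched, and the job was handed in at about 34 s.

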